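Index the weld positioner under the torch and set its brake

TASK

On the weld positioner, push round one of the turntable's spokes with a fingertip until the short side tube of the workpiece points straight at the torch nozzle, and let the table come to rest there. Then push the brake lever all the way round to its stop with a fingertip, leaving the tube lined up. Do not touch the workpiece or the torch with the robot, and leave the loose things on the bench where they are.

Things in the scene. Friction and masses are not known exactly. Their poses are not given: they have to be found in the camera images.
- positioner: Fixed base of the weld positioner: round steel foot (170 mm across, 10 mm thick), grey column (96 mm across) up to 50 mm. Origin: on the turntable's upright axis, at bench height. The torch bracket and the brake outrigger are bars 36 mm wide and 8 mm thick that leave this foot along the bench.
- turntable: Steel turntable, turning either way about its upright axis and staying where left (2 N at 105 mm radius). Origin on the axis at bench height; x axis: where the workpiece's side tube points. Four level round spokes, 12 mm thick, 60 mm above the bench, at 45, 135, 225 and 315 deg from x, free from 60 mm radius to 20 mm end balls centred at 122 mm. Faceplate 120 mm across, top at 80 mm.
- workpiece: Steel workpiece standing keyed on the turntable's spigot and turning with it (it could be lifted straight off; it must not be): an upright shell 42 mm across, from 80 to 124 mm above the bench, with one short side tube 28 mm across, level, its centre line 101 mm above the bench, ending 65 mm from the axis. Origin on the axis at bench height, x axis along the side tube. Not to be touched.
- stub_end (a point): Centre of the open end of the side tube, 65 mm from the turntable's axis, 101 mm above the bench.
- torch: Fixed welding torch on the far side of the turntable. Origin on the turntable's axis at bench height; x axis outward along the nozzle. White nozzle (16 to 24 mm across) and black handle (26 mm), level, 101 mm above the bench, from 86 to 235 mm from the axis, a bare needle in front; post at 195 mm, 130 mm high. Spokes pass beneath. Not to be touched.
- torch_tip (a point): Point of the torch's needle, 78 mm from the turntable's axis, 101 mm above the bench; lined up, it stands 13 mm in front of the side tube's end.
- brake_pivot (a point): Fixed: upright pivot axis of the brake lever, at lever height (59 mm), on a round grey post 36 mm across on the outrigger, 210 mm from the turntable's axis on the robot's right (-y). z axis up.
- brake_knob (a point): On the brake lever, at the axis of its black upright end knob (20 mm across, from 49 to 85 mm above the bench), 80 mm from the pivot; this point is 59 mm above the bench. The lever is a level round bar 12 mm thick between pivot and knob. Off, it points roughly towards the robot.
- brake (a joint): Angle of the brake lever, rad: 0 off, 1.1 at its stop, a thin upright pin by the pivot (starts 0 to 0.3). Grows counter-clockwise seen from above: the knob swings from the robot's side out to the robot's right, away from the turntable. Needs about 1.5 N at the knob, stays where left. It does not hold or move the turntable by itself.
- jar: Loose glass jar with a steel lid, 54 mm across, 75 mm high. Origin at its underside's centre.
- offcut: Loose upright steel tube offcut, 40 mm across, 85 mm high. Origin at its underside's centre.
- tin: Loose tin, 60 mm across, 95 mm high. Origin at its underside's centre.
- spool: Loose spool of copper wire, 90 mm across, 50 mm high. Origin at its underside's centre.
- wrench: Loose wrench 200 mm long, lying along its x axis. Origin at its underside's middle.
- brush: Loose brush 200 mm long, lying along its x axis. Origin at its underside's middle.
- magnet: Loose dark triangular welding magnet, legs 95 mm along its x and y axes, 16 mm high. Origin at its right-angled corner, on the bench.
Things that resemble listed ones, but are neither listed nor needed, are in the scene too. Leave any pink or turquoise look-alike of the part that bears brake_pivot alone.

How it is judged:
By the outcome, as a careful person would: the job done as asked, in the order asked, and still so for the second after the job is handed in, with the robot touching nothing.
It also fails if it takes over 58 s, if anything falls off the work surface, if the arm or the gripper's body presses on something with over 40 N, if the wrist force passes 120 N, or if a joint passes its speed limit or range.

ROBOT

A 6-joint arm with a two-finger parallel gripper is mounted at the origin on the work surface. World frame = base frame: x ahead of the robot, y to its left, z up, the work surface at z = 0. Lengths are in m, angles in rad, forces in N, time in s.
With the tool pointing down it reaches from about 0.4 to 0.825 m from the base axis. Payload 7 kg.
Tool frame: the origin (TCP) lies midway between the tips of the shut fingers; the grasp point (between the pads) lies 19 mm behind it (bot.grasp_offset is the distance from the TCP to the grasp point, in m); y points along the fingers, x is the direction in which the jaws open and shut, and the axes are right-handed (so a half turn about y gives the same grasp; the last joint's range is limited). The gripper opens to 85 mm and grips with 20 to 120 N. Pads are 22 mm wide; open, the fingers measure 114 mm over their backs; the gripper's body (76 mm by 85 mm) begins 54 mm behind the grasp point. The pads swing forward as they close: fully open they stand 13 mm farther back than shut.
Start: joints at [-0.854, 0.359, 0.012, 0, -1.224, -0.288], TCP at [0.281, -0.614, 0.231] pointing down, gripper open.
Joint ranges: [-3.07, 3.07], [-1.43, 2.12], [-1.02, 1.25], [-3.03, 1.67], [-3.05, -0], [-3.03, 3.03]. Speed limits (rad/s): [2.39, 2.39, 3.01, 3.14, 3.14, 3.14].

INTERFACE

Orientations are given as a unit quaternion [w, x, y, z].
In Python, from rig import bot gives the robot as it stands.
- The arm moves only by the tool play_rows, never from a script. Its argument "rows" is a list of rows, each a list of 7 numbers: the shift along the tool's x, y, z each as a share of 0.3 m, from -1 to 1, then the turn, a rotation vector about the tool's x, y, z each as a share of 0.5 rad, from -1 to 1, then the closure, from 0 (fully open) to 1 (shut). A call has 1 to 5 rows; each row shifts and turns the commanded pose from where the row before left it, along the tool's axes as they then stand; what a row does not reach is not made up. A row lasts 1/8 s, in which the tool goes at most 62.5 mm and 10.7 degrees, less where a joint would pass 70% of its speed; a pose out of reach is approached as far as the arm can. A call with a number of a shift or a turn outside -1 to 1 is refused whole. A call with a gripper value outside its range is refused whole. The fingers move at their own pace and stop on an object; the grip force is fixed at half the most. Time passes only in rows, so rows that do not move let the fingers close. It gives the time, the measured TCP pose, the force and the opening at its end, in the units of the state.
- bot.observe(): the state, without advancing time (a new reading comes with each control period).
- bot.get_image(name): name is "side" or "top"; returns (picture, depth): 420x560x3 uint8, red, green, blue; 420x560 float32, m along the optical axis (not along the pixel's ray), 0 where there is no reading.
- bot.get_calibration(name): a dict with "vfov" (degrees; the focal length in pixels is half the picture's height over the tangent of half this angle, whatever the lens; pixels are square), "cx", "cy" (the principal point, pixels), "R" (3x3) and "t" (3): a world point X has camera coordinates R X + t. Camera axes: x right, y down, z forward; pixel columns grow to the right and rows downward; lengths in m; the calibration is good to about 2 mm. A picture is of the moment at which its call begins. get_calibration takes no time and is no camera call.
- bot.hand_in(): hands the job in, once; it reports no verdict.
The state is a dict: "time_s": time; "joint_pos": joint angles; "qd": joint speeds; "effort": joint torques, N m; "position": TCP position; "tcp_rot": TCP orientation; "contact_force": force on the tool from outside, world axes, zero at the start; "ft_torque": the same for the moment, N m; "opening": finger opening in m.
Only numpy, scipy, OpenCV 4.12 (cv2) and the standard library are available. Lean on these libraries where they do the work, as an engineer would, in place of code of your own. Each camera call takes 0.05 s, during which the arm holds its last target.

## Working session

There is one attempt and no reset: what is moved stays moved. The work goes in short steps, Python scripts to look and compute and a tool call to move; the robot and the scene stay as the last step left them, time stands still between calls to the robot, and variables do not carry over. Pictures are saved under pics/ and viewed, and the job is handed in when it is done.

Besides the shell and the picture viewer there is one more tool, called after ">>>" by a JSON object that holds its "name" and its "arguments", one argument or row to a line. play_rows: Moves the arm, as the interface text tells. Shift numbers are shares of 0.3 m and turn numbers shares of 0.5 rad, none past 1 either way. Its arguments: {"type":"object","properties":{"rows":{"type":"array"}},"required":["rows"]}

```bash
ls; mkdir -p pics
python3 - <<'E'
from rig import bot
import cv2,numpy as np
print(bot.observe())
for n in("side","top"):
    p,d=bot.get_image(n); cv2.imwrite(f"pics/{n}0.png",p[:,:,::-1]); np.savez(f"pics/{n}0.npz",p=p,d=d)
    print(n,bot.get_calibration(n))
E
```

```text
pics
{'time_s': 0.0, 'joint_pos': array([-8.53883483e-01,  3.59386114e-01,  1.10691316e-02, -3.44359426e-04,
       -1.22411201e+00, -2.88092663e-01]), 'qd': array([-0.00077885, -0.00162658, -0.00035669, -0.0014713 , -0.0017533 ,
       -0.00155323]), 'effort': array([-2.75736429e-04, -5.83315516e+01,  2.93419737e+01,  6.93678349e+00,
       -6.04211935e-03, -6.43691010e-05]), 'position': array([ 0.28043312, -0.61345966,  0.2303697 ]), 'tcp_rot': array([-0.3827226 ,  0.38167792,  0.59518501, -0.59464291]), 'contact_force': array([-0.30526137,  0.15424771,  0.70137199]), 'ft_torque': array([-0.01976757,  0.01869656,  0.01673257]), 'opening': 0.08562551750357576}
side {'vfov': 47.40097329079496, 'cx': 272.9962847569217, 'cy': 209.89065068857352, 'R': array([[-0.76405659, -0.64504672, -0.01150011],
       [-0.42968969,  0.52210134, -0.73673398],
       [ 0.48123207, -0.55796497, -0.6760849 ]]), 't': array([0.38004429, 0.29887903, 1.48339851])}
top {'vfov': 53.618892349070904, 'cx': 281.03525696860993, 'cy': 212.46529026980747, 'R': array([[-0.02560222, -0.99945187,  0.02098778],
       [-0.98475318,  0.02160099, -0.17261102],
       [ 0.17206304, -0.02508701, -0.98476644]]), 't': array([-0.01730269,  0.54542949,  1.17577955])}
```

View pics/side0.png

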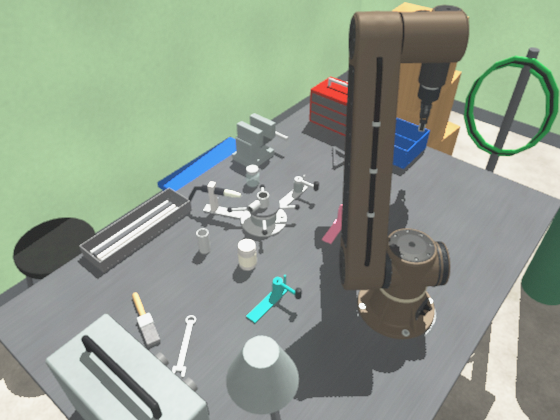

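View pics/top0.png

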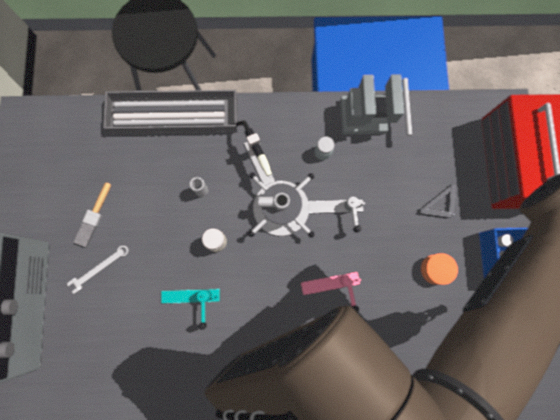

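Top view: turntable at (281,207), torch to its upper left (255,150), grey brake lever pivot (355,205) with knob (357,229). Look-alikes: turquoise at (203,297) and pink at (350,282). Next, a close crop of each.

Run:
```python
import cv2,numpy as np
p=np.load("pics/top0.npz")["p"][:,:,::-1]
c=p[110:260,220:400]; cv2.imwrite("pics/c1.png",cv2.resize(c,None,fx=4.4,fy=4,interpolation=cv2.INTER_CUBIC) if 0 else cv2.resize(c,None,fx=4,fy=4,interpolation=cv2.INTER_CUBIC))
p=np.load("pics/side0.npz")["p"][:,:,::-1]
c=p[160:270,180:340]; cv2.imwrite("pics/c2.png",cv2.resize(c,None,fx=5,fy=5,interpolation=cv2.INTER_CUBIC))
```

```text
(no output)
```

View pics/c1.png

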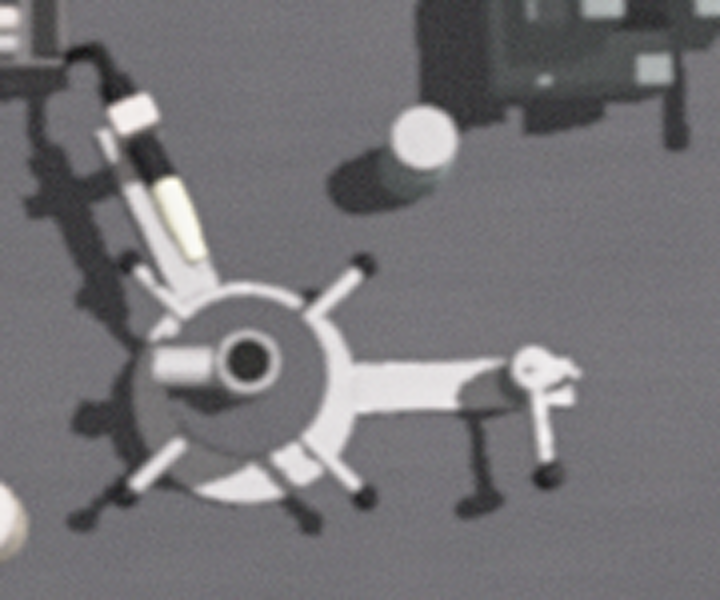

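View pics/c2.png

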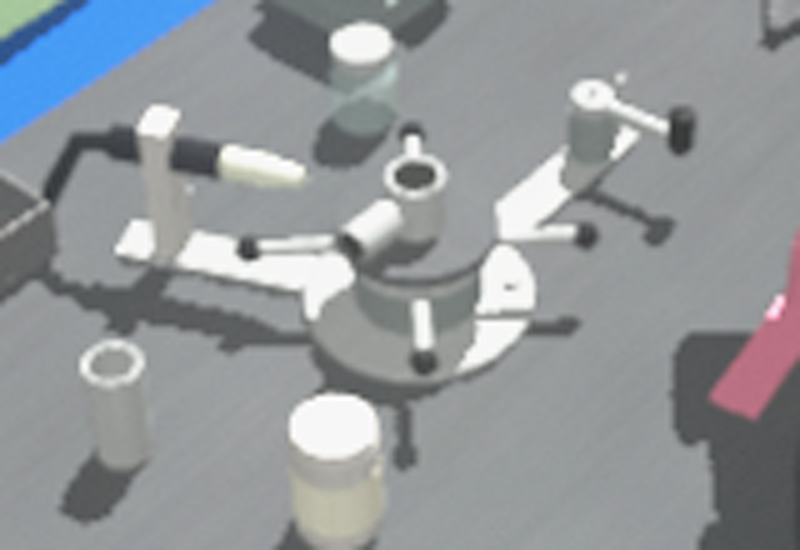

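The grey lever is the one on the positioner's outrigger: crop post (535,368), knob (547,475), and the stop pin is beside it. The side tube points left in the image (crop 155,365) and the torch is up-left. So it must turn about 60-70° clockwise in the picture. Now to measure.

```bash
cat > h.py <<'E'
import numpy as np,cv2
from rig import bot
def ray(n,u,v,z):
    c=bot.get_calibration(n);f=210/np.tan(np.radians(c["vfov"]/2))
    R=c["R"];d=R.T@np.array([(u-c["cx"])/f,(v-c["cy"])/f,1]);o=-R.T@c["t"]
    return (o+d*(z-o[2])/d[2])[:2]
def proj(n,X):
    c=bot.get_calibration(n);f=210/np.tan(np.radians(c["vfov"]/2))
    p=c["R"]@np.asarray(X)+c["t"];return np.array([c["cx"]+f*p[0]/p[2],c["cy"]+f*p[1]/p[2]])
E
python3 - <<'E'
from h import *
T=lambda x,y,z:ray("top",220+(x+.5)/4-.5,110+(y+.5)/4-.5,z)
S=lambda x,y,z:ray("side",180+(x+.5)/5-.5,160+(y+.5)/5-.5,z)
b=np.array([T(*q,.06) for q in[(132,262),(365,264),(365,496),(125,493)]])
s=np.array([S(*q,.06) for q in[(249,248),(411,130),(585,236),(424,361)]])
for n,a in(("top",b),("side",s)):
    c=a.mean(0);print(n,a.round(4).tolist(),c.round(4))
    r=a-c;print(np.hypot(*r.T).round(4),np.degrees(np.arctan2(r[:,1],r[:,0])).round(1))
c=(b.mean(0)+s.mean(0))/2
A=lambda q:np.degrees(np.arctan2(*(q-c)[::-1])).round(2)
print("stub",T(153,365,.101),A(T(153,365,.101)))
for q in[(200,258),(172,182),(153,158)]:print("torch",T(*q,.101),A(T(*q,.101)))
for q in[(305,178),(225,160),(175,150)]:print("torchS",S(*q,.101),A(S(*q,.101)))
print("shell top",T(248,361,.124),S(415,176,.124))
print("knob",T(548,470,.085),S(681,112,.085),"pivot",T(535,366,.07),S(592,93,.07))
for nm,t in(("jar",(425,137,.075)),):print(nm,T(*t))
print("tin",ray("top",213,240,.095),"offcut",ray("top",197,185,.085),"pink",ray("top",350,280,.06))
E
```

```text
top [[0.6566, 0.0512], [0.6516, -0.1212], [0.4787, -0.1147], [0.4849, 0.0586]] [ 0.5679 -0.0315]
[0.1212 0.1227 0.122  0.1226] [  43.   -47.  -137.   132.7]
side [[0.6602, 0.0508], [0.6576, -0.1244], [0.4804, -0.1139], [0.4869, 0.0572]] [ 0.5713 -0.0326]
[0.1219 0.126  0.1219 0.1232] [  43.1  -46.8 -138.2  133.2]
stub [0.57019009 0.0356427 ] 89.51
torch [0.64746565 0.00085243] 22.92
torch [0.70433045 0.01982591] 21.06
torch [0.72260924 0.03320413] 23.1
torchS [0.64757998 0.00151047] 23.3
torchS [0.70636252 0.02385335] 22.24
torchS [0.74263738 0.03903038] 22.34
shell top [ 0.56690447 -0.03086599] [ 0.56965011 -0.03081926]
knob [ 0.49126844 -0.24336312] [ 0.49387199 -0.24722891] pivot [ 0.56986787 -0.24135632] [ 0.57092544 -0.23770713]
jar [ 0.74389671 -0.16803197]
tin [0.46288387 0.16248346] offcut [0.62372843 0.21010596] pink [ 0.34354927 -0.22101298]
```

```bash
cat >> h.py <<'E'
from scipy.spatial.transform import Rotation as Ro
def pose():
    o=bot.observe();q=o["tcp_rot"];return o,Ro.from_quat([q[1],q[2],q[3],q[0]]).as_matrix()
def to(x,y,z):
    o,R=pose();d=np.array([x,y,z])-o["position"]
    print("t",round(o["time_s"],2),"pos",o["position"].round(4),"F",o["contact_force"].round(1),"tool delta(units .3)",(R.T@d/.3).round(3),"dist",np.linalg.norm(d).round(3))
E
python3 - <<'E'
from h import *
o,R=pose();print(R.round(3))
to(.5145,-.11,.22)
# refine torch axis: nozzle mask in top
d=np.load("pics/top0.npz");p=d["p"].astype(int)
c=np.array([.5696,-.0318])
sub=p[140:180,240:275];m=(sub.min(2)>130)&(sub[:,:,0]-sub[:,:,2]>18)
v,u=np.nonzero(m);u=u+240;v=v+140;print(len(u))
P=np.array([ray("top",a,b,.101+.0) for a,b in zip(u,v)])
l=cv2.fitLine(P.astype(np.float32),cv2.DIST_L2,0,0,0).ravel();print(l,np.degrees(np.arctan2(l[1],l[0])),np.degrees(np.arctan2(*(P.mean(0)-c)[::-1])))
d=np.load("pics/side0.npz");p=d["p"].astype(int)
sub=p[185:200,218:245];m=(sub.min(2)>130)&(sub[:,:,0]-sub[:,:,2]>18)
v,u=np.nonzero(m);u=u+218;v=v+185;print(len(u))
P=np.array([ray("side",a,b,.101+.0) for a,b in zip(u,v)])
l=cv2.fitLine(P.astype(np.float32),cv2.DIST_L2,0,0,0).ravel();print(l,np.degrees(np.arctan2(l[1],l[0])),np.degrees(np.arctan2(*(P.mean(0)-c)[::-1])))
E
```

```text
[[-0.416 -0.001 -0.91 ]
 [ 0.91   0.001 -0.416]
 [ 0.002 -1.     0.   ]]
t 0.1 pos [ 0.2804 -0.6135  0.2305] F [ 0.3 -0.9  0.4] tool delta(units .3) [ 1.202  0.036 -1.407] dist 0.555
40
[0.9268718  0.37537816 0.6787917  0.01735804] 22.047684 24.237248169730208
0Traceback (most recent call last):
  File "<stdin>", line 15, in <module>
cv2.error: OpenCV(4.12.0) /io/opencv/modules/imgproc/src/linefit.cpp:618: error: (-215:Assertion failed) npoints2 >= 0 || npoints3 >= 0 in function 'fitLine'
```

>>> {"name": "play_rows", "arguments": {
  "rows": [
    [0,0,0,0,0.29,0,1],
    [0,0,0,0,0.29,0,1],
    [0,0,0,0,0.28,0,1],
    [0,0,0,0,0,0,1]
  ]
}}

```text
time_s: 0.6
position: [0.2805, -0.6137, 0.2308]
tcp_rot: [0.5, -0.5, -0.5, 0.5]
contact_force: [0.6, 0.2, 0.3]
opening: 0.0121
```

Run:
```python
from h import *
o,R=pose();print(R.round(3),o["opening"],o["joint_pos"].round(2));to(.5145,-.11,.22)
```

```text
[[ 0.    -0.    -1.   ]
 [ 1.     0.001  0.   ]
 [ 0.001 -1.     0.   ]] 0.012085210633487616 [-0.85  0.36  0.01 -0.   -1.22 -0.72]
t 0.6 pos [ 0.2805 -0.6137  0.2308] F [0.6 0.2 0.3] tool delta(units .3) [ 1.679  0.037 -0.779] dist 0.555
```

>>> {"name": "play_rows", "arguments": {
  "rows": [
    [0.164,0,-0.081,0,0,0,1],
    [0.164,0,-0.081,0,0,0,1],
    [0.164,0,-0.081,0,0,0,1],
    [0.164,0,-0.081,0,0,0,1],
    [0.164,0,-0.081,0,0,0,1]
  ]
}}

```text
time_s: 1.23
position: [0.4029, -0.3664, 0.2313]
tcp_rot: [-0.499, 0.499, 0.501, -0.501]
contact_force: [1.2, 0.1, 0.2]
opening: 0.0002
```

>>> {"name": "play_rows", "arguments": {
  "rows": [
    [0.164,0,-0.081,0,0,0,1],
    [0.164,0,-0.081,0,0,0,1],
    [0.164,0,-0.081,0,0,0,1],
    [0.164,0,-0.081,0,0,0,1],
    [0.164,0,-0.081,0,0,0,1]
  ]
}}

```text
time_s: 1.85
position: [0.5247, -0.1204, 0.2315]
tcp_rot: [-0.499, 0.499, 0.501, -0.501]
contact_force: [0.4, 0.1, -0.2]
opening: -0.0001
```

Run:
```python
from h import *
for n in("side","top"):
    p,d=bot.get_image(n); cv2.imwrite(f"pics/{n}1.png",p[:,:,::-1]); np.savez(f"pics/{n}1.npz",p=p,d=d)
to(.523,-.121,.045)
p=np.load("pics/side1.npz")["p"][:,:,::-1]
cv2.imwrite("pics/c3.png",cv2.resize(p[120:270,180:380],None,fx=4,fy=4,interpolation=cv2.INTER_CUBIC))
```

```text
t 1.95 pos [ 0.5261 -0.1184  0.2311] F [-0.4 -0.3 -0.3] tool delta(units .3) [-0.009  0.62   0.011] dist 0.186
```

View pics/c3.png

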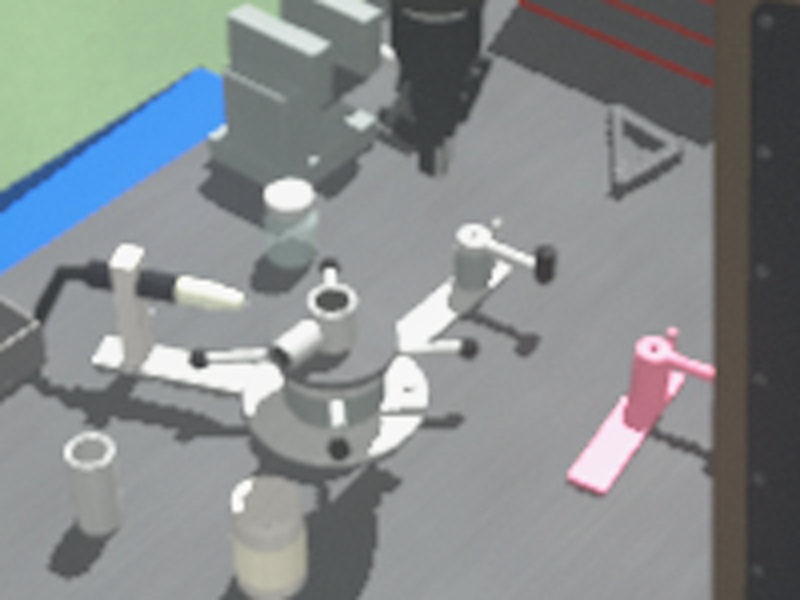

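View pics/top1.png

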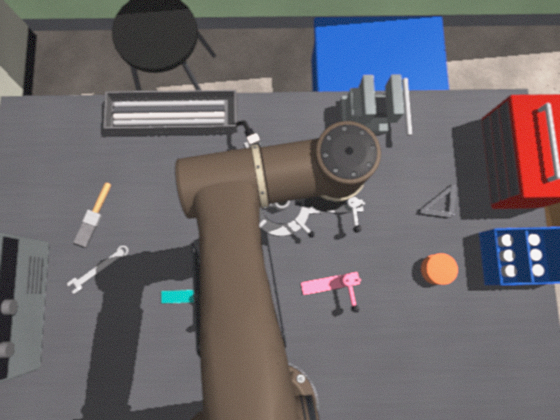

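The side crop shows the finger tip hanging clear in the air over the intended spot. Lowering it between the spokes.

>>> {"name": "play_rows", "arguments": {
  "rows": [
    [-0.005,0.15,0.005,0,0,0,1],
    [-0.005,0.15,0.005,0,0,0,1],
    [0,0.15,0,0,0,0,1],
    [0,0.1,0,0,0,0,1],
    [0,0.07,0,0,0,0,1]
  ]
}}

```text
time_s: 2.58
position: [0.5203, -0.1255, 0.0437]
tcp_rot: [0.5, -0.499, -0.5, 0.501]
contact_force: [-0.2, -0.4, 0.3]
opening: 0.0
```

Run:
```python
from h import *
for n in("side",):
    p,d=bot.get_image(n); cv2.imwrite(f"pics/{n}2.png",cv2.resize(p[120:270,180:380,::-1],None,fx=4,fy=4,interpolation=cv2.INTER_CUBIC))
to(.523,-.121,.045)
```

```text
t 2.62 pos [ 0.5189 -0.1255  0.0415] F [-1.2 -0.  -2.4] tool delta(units .3) [ 0.015 -0.012 -0.014] dist 0.007
```

View pics/side2.png

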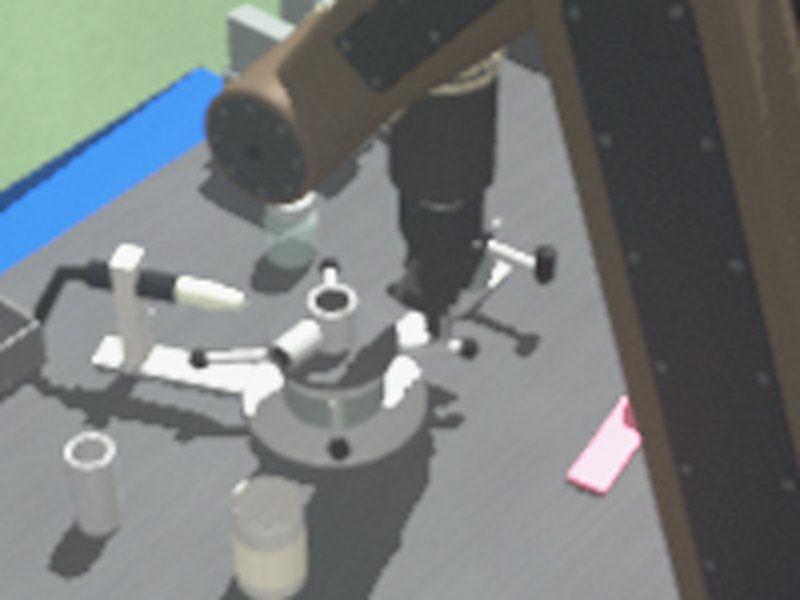

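The fingertip is down at crop (435,320), behind the spoke whose ball is at (468,348), and clear of everything else. Now pushing along the arc.

>>> {"name": "play_rows", "arguments": {
  "rows": [
    [0.024,-0.003,0.018,0,0,0,1],
    [0.024,-0.003,0.018,0,0,0,1],
    [0.024,-0.003,0.018,0,0,0,1],
    [0.024,0,0.018,0,0,0,1]
  ]
}}

```text
time_s: 3.12
position: [0.4997, -0.0959, 0.0489]
tcp_rot: [-0.5, 0.501, 0.5, -0.499]
contact_force: [1.8, -3.2, -0.2]
opening: 0.0001
```

```bash
cat > look.py <<'E'
from h import *
import sys
k=sys.argv[1];n=sys.argv[2]
p,d=bot.get_image(n); np.savez(f"pics/{n}{k}.npz",p=p,d=d)
c=p[120:270,180:380,::-1] if n=="side" else p[110:260,220:400,::-1]
cv2.imwrite(f"pics/{n}{k}.png",cv2.resize(c,None,fx=4,fy=4,interpolation=cv2.INTER_CUBIC))
to(*map(float,sys.argv[3:6]))
E
python3 look.py 3 side .483 -.0757 .045
```

```text
t 3.17 pos [ 0.499  -0.0953  0.0488] F [-0.6  0.1 -0.5] tool delta(units .3) [0.065 0.013 0.054] dist 0.026
```

View pics/side3.png

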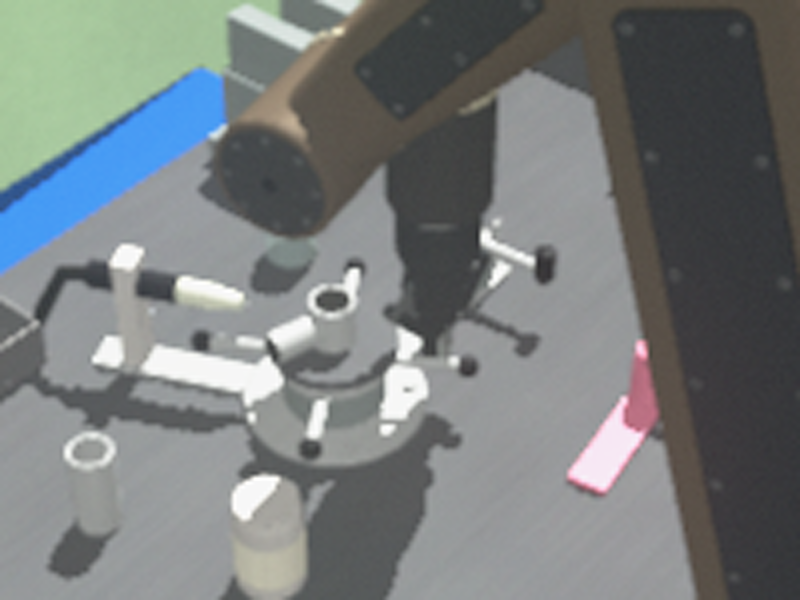

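The table has turned. The pushed spoke's ball is now at (468,366) and the tube has moved to (275,345).

```bash
cat > ang.py <<'E'
from h import *
import sys
c=np.array([.5696,-.0318])
# args: view x y (crop px) ball
a=sys.argv[1:]
for i in range(0,len(a),3):
    n=a[i];x,y=float(a[i+1]),float(a[i+2]);u0,v0=((180,120) if n=="side" else (220,110))
    q=ray(n,u0+(x+.5)/4-.5,v0+(y+.5)/4-.5,.06)
    if n=="side": q=q-np.array([.0017,-.0006])
    else: q=q+np.array([.0017,-.0003])
    print(q.round(4),np.hypot(*(q-c)).round(4),np.degrees(np.arctan2(*(q-c)[::-1])).round(1))
E
python3 ang.py side 468 366 side 310 450 side 202 341 side 355 268
```

```text
[ 0.4644 -0.0951] 0.1228 -149.0
[0.5034 0.0749] 0.1256 121.8
[0.6728 0.0328] 0.1218 32.0
[ 0.6325 -0.1352] 0.121 -58.7
```

>>> {"name": "play_rows", "arguments": {
  "rows": [
    [0.022,0.005,0.018,0,0,0,1],
    [0.022,0.005,0.018,0,0,0,1],
    [0.022,0,0.018,0,0,0,1],
    [0.03,0,0.01,0,0,0,1],
    [0.03,0,0.01,0,0,0,1]
  ]
}}

```text
time_s: 3.8
position: [0.4772, -0.0579, 0.0449]
tcp_rot: [0.5, -0.5, -0.5, 0.5]
contact_force: [2.3, -2.5, 0.1]
opening: 0.0002
```

```bash
python3 look.py 4 side .4746 -.0518 .045
```

```text
t 3.85 pos [ 0.4766 -0.0574  0.0448] F [-0.5  1.8  0.3] tool delta(units .3) [ 0.019 -0.001  0.007] dist 0.006
```

View pics/side4.png

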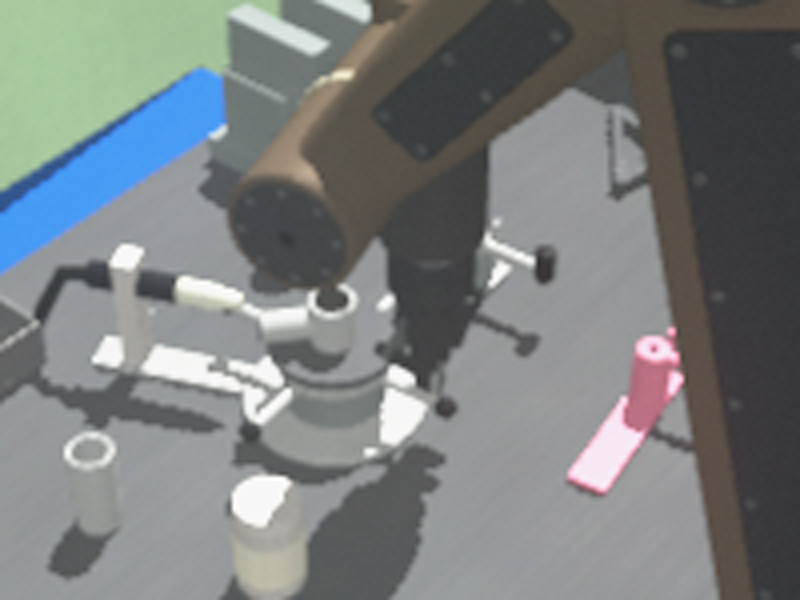

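```bash
python3 ang.py side 446 406 side 250 432
python3 - <<'E'
from h import *
# elbow/forearm clearance near torch: arm link at image; report flange height via depth
d=np.load("pics/side4.npz")["d"]; 
c=bot.get_calibration("side");f=210/np.tan(np.radians(c["vfov"]/2))
for x,y in[(285,235),(300,280),(330,150)]:
    u,v=180+x/4,120+y/4;z=d[int(v),int(u)];X=np.array([(u-c["cx"])/f*z,(v-c["cy"])/f*z,z]);print((c["R"].T@(X-c["t"])).round(3))
E
```

```text
[ 0.4473 -0.042 ] 0.1227 -175.2
[0.5583 0.0916] 0.124 95.2
[0.401 0.196 0.424]
[0.396 0.19  0.383]
[0.389 0.163 0.481]
```

>>> {"name": "play_rows", "arguments": {
  "rows": [
    [0.024,0,0.006,0,0,0,1],
    [0.024,0,0.005,0,0,0,1],
    [0.024,0,0,0,0,0,1],
    [0.02,0,0,0,0,0,1],
    [0.015,0,0,0,0,0,1]
  ]
}}

```text
time_s: 4.47
position: [0.474, -0.0261, 0.0449]
tcp_rot: [0.5, -0.5, -0.5, 0.5]
contact_force: [2.3, -2.9, 0.4]
opening: -0.0001
```

```bash
python3 look.py 5 side .4752 -.0115 .045; python3 look.py 5 top .4752 -.0115 .045
```

```text
t 4.53 pos [ 0.474  -0.0258  0.0449] F [-0.7 -1.7  0.4] tool delta(units .3) [ 0.048 -0.    -0.004] dist 0.014
t 4.58 pos [ 0.474  -0.026   0.0449] F [ 0.6 -0.4 -0.5] tool delta(units .3) [ 0.048 -0.    -0.004] dist 0.015
```

View pics/side5.png

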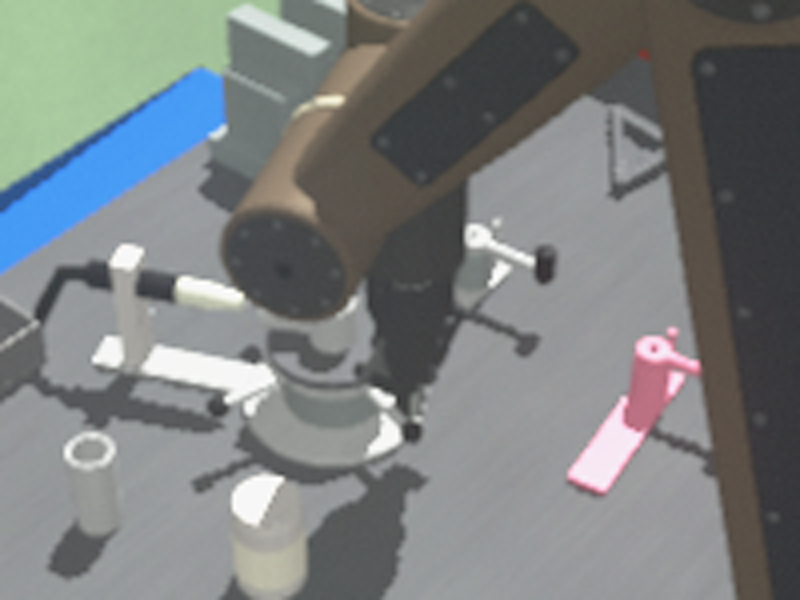

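View pics/top5.png

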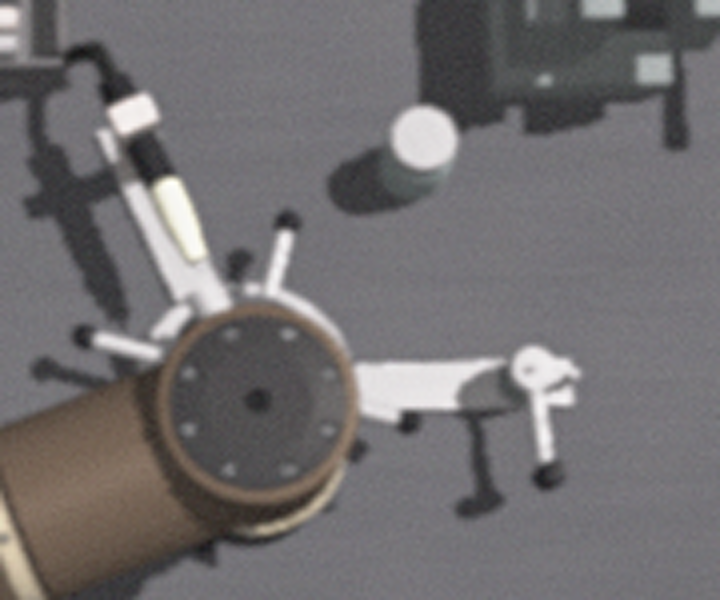

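```bash
python3 ang.py side 412 431 side 217 405 top 85 335 top 288 221 top 408 422
python3 - <<'E'
from h import *
C={"top":np.array([.5679,-.0315]),"side":np.array([.5713,-.0326])}
def A(n,u,v,z):
    q=ray(n,u,v,z)-C[n];return np.hypot(*q).round(4),np.degrees(np.arctan2(q[1],q[0])).round(2)
p=np.load("pics/top5.npz")["p"].astype(int)
for nm,(v0,v1,u0,u1),z,th in(("posttop",(130,145,243,263),.130,190),("nozzle",(150,178,250,275),.101,170),("nozzle",(150,178,250,275),.101,140)):
    s=p[v0:v1,u0:u1];m=s.min(2)>th
    if nm=="nozzle": m=(s.mean(2)>th)&((s[:,:,0]-s[:,:,2])>14)
    v,u=np.nonzero(m);print(nm,m.sum(),(u.mean()+u0).round(2),(v.mean()+v0).round(2),A("top",u.mean()+u0,v.mean()+v0,z))
s=p[153:178,255:275];print("row profiles R");print(s[:,:,0])
E
```

```text
[0.4505 0.0012] 0.1236 164.5
[0.6038 0.0853] 0.122 73.7
[0.6038 0.086 ] 0.1227 73.8
[ 0.6874 -0.0654] 0.1225 -15.9
[ 0.5339 -0.1484] 0.122 -107.0
posttop 75 252.63 138.29 (np.float64(0.1936), np.float64(23.82))
nozzle 66 264.42 164.55 (np.float64(0.1179), np.float64(23.33))
nozzle 74 263.88 163.97 (np.float64(0.1201), np.float64(23.67))
row profiles R
[[ 42  39  45  46  55  73  74  90  99 109 110 113 112 116 115 115 115 111
  115 116]
 [ 66  44  40  59  92 126 166 190 189 161 132 115 118 117 114 117 119 118
  114 114]
 [112  71  58 101 154 209 241 253 252 231 166 121 113 116 115 114 116 113
  118 111]
 [164 105  91 142 205 241 250 251 251 246 199 139 112 116 118 117 113 119
  120 119]
 [195 148 134 173 226 241 247 247 248 249 232 163 121 113 117 117 115 122
  114 113]
 [216 186 157 173 212 236 244 246 247 249 244 196 133 116 116 116 120 114
  119 116]
 [221 205 170 169 198 231 241 246 247 248 249 229 161 121 118 119 122 118
  117 116]
 [222 220 192 170 186 218 238 246 247 247 249 244 192 134 118 113 117 116
  117 112]
 [224 222 204 177 164 200 232 244 246 247 248 249 225 154 120 112 
[... 679 characters left out ...]
 129 114
  116 118]
 [ 94 128 185 222 224 221 219 200 177 187 222 244 247 248 248 220 151 113
  113 117]
 [ 96 111 163 208 220 224 222 217 197 185 206 237 248 248 250 237 168 119
  116 115]
 [107 106 138 187 220 223 221 221 212 195 186 225 246 249 250 246 201 133
  115 113]
 [115 103 116 165 210 227 223 222 219 204 188 211 236 248 249 241 206 149
  117 117]
 [118 109 111 141 189 223 224 220 221 216 198 187 215 227 225 215 188 153
  124 111]
 [115 115  97 119 174 214 225 223 222 220 213 188 181 186 192 206 199 167
  127 114]
 [119 114 110 108 148 201 222 223 222 220 217 209 194 188 211 219 211 181
  143 117]
 [115 119 111 104 127 184 222 225 223 224 220 223 220 216 215 215 219 203
  164 130]]
```

Spokes put the tube at about 28.8°, the torch at about 23.4°. About 5.3° more, or 8.8 mm at the finger, slowly.

>>> {"name": "play_rows", "arguments": {
  "rows": [
    [0.007,0,-0.002,0,0,0,1],
    [0.007,0,-0.002,0,0,0,1],
    [0.007,0,-0.002,0,0,0,1],
    [0.007,0,-0.003,0,0,0,1],
    [0,0,0,0,0,0,1]
  ]
}}

```text
time_s: 5.2
position: [0.4766, -0.0179, 0.0448]
tcp_rot: [0.5, -0.5, -0.5, 0.5]
contact_force: [-1.8, -1.7, 0.6]
opening: 0.0
```

```bash
python3 look.py 6 top .4752 -.0115 .045
```

```text
t 5.25 pos [ 0.4767 -0.0179  0.0449] F [-2.2 -1.8  1.1] tool delta(units .3) [ 0.021 -0.     0.005] dist 0.007
```

View pics/top6.png

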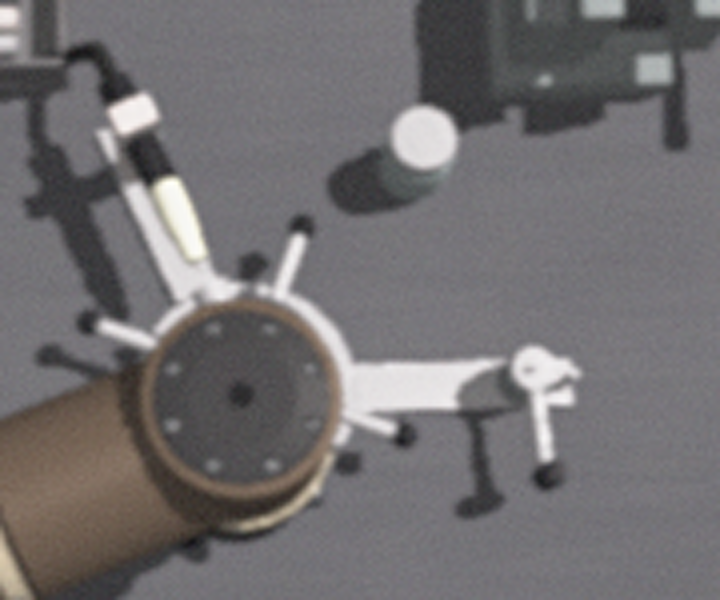

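```bash
python3 ang.py top 90 322 top 303 226 top 404 435
```

```text
[0.6135 0.0823] 0.1222 69.0
[ 0.6833 -0.0765] 0.1222 -21.4
[ 0.5244 -0.1451] 0.122 -111.7
```

>>> {"name": "play_rows", "arguments": {
  "rows": [
    [-0.03,0,0.01,0,0,0,1],
    [-0.03,0,0.01,0,0,0,1],
    [0,-0.15,0,0,0,0,1],
    [0,-0.2,0,0,0,0,1],
    [0,-0.2,0,0,0,0,1]
  ]
}}

```text
time_s: 5.88
position: [0.4706, -0.0367, 0.212]
tcp_rot: [-0.5, 0.5, 0.5, -0.499]
contact_force: [1.7, 0.9, 0.1]
opening: -0.0003
```

>>> {"name": "play_rows", "arguments": {
  "rows": [
    [-0.2,0,0,0,0,0,1],
    [-0.2,0,0,0,0,0,1],
    [-0.2,0,0,0,0,0,1],
    [-0.2,0,0,0,0,0,1],
    [-0.15,0,0,0,0,0,1]
  ]
}}

```text
time_s: 6.5
position: [0.4699, -0.3239, 0.2101]
tcp_rot: [-0.5, 0.501, 0.499, -0.499]
contact_force: [0.6, 0.4, -0.5]
opening: -0.0001
```

```bash
python3 look.py 7 top .4752 -.0115 .045;python3 look.py 7 side .4752 -.0115 .045
```

```text
t 6.55 pos [ 0.4699 -0.3274  0.2097] F [ 2.6 -4.5  1.4] tool delta(units .3) [ 1.054  0.547 -0.014] dist 0.356
t 6.6 pos [ 0.4697 -0.3251  0.2094] F [ 0.2  0.4 -1. ] tool delta(units .3) [ 1.046  0.548 -0.013] dist 0.354
```

View pics/top7.png

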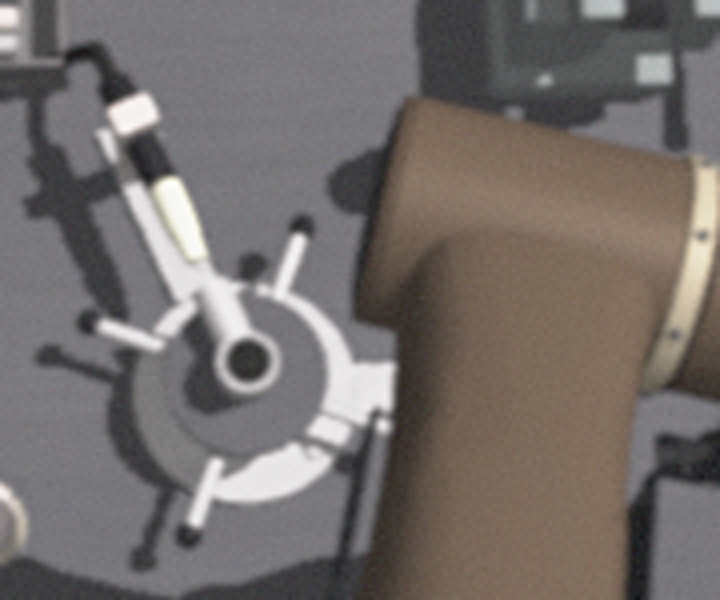

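View pics/side7.png

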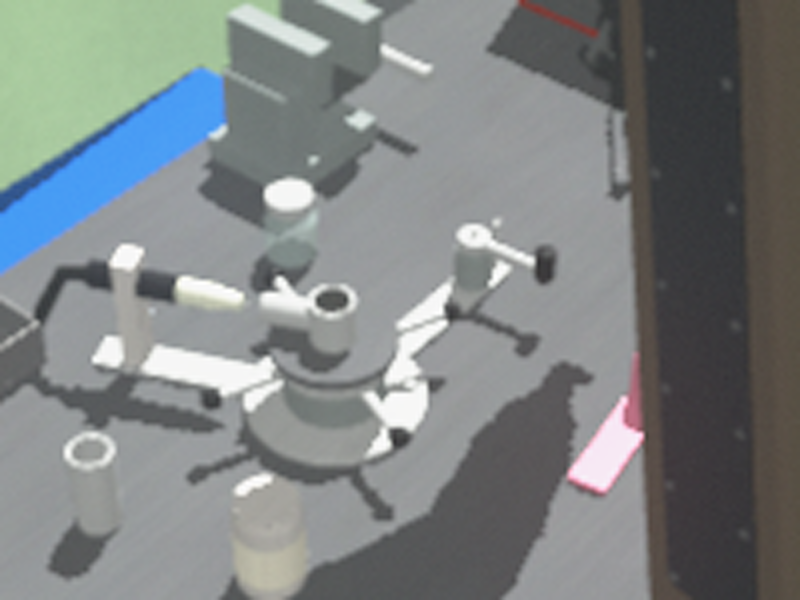

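Both views look nearly lined up: the tube (225,310) follows the nozzle (180,220) in the top crop. Measuring more finely.

```bash
python3 ang.py top 90 322 top 303 226 top 188 536 side 399 438 side 211 397
python3 - <<'E'
from h import *
p=np.load("pics/top7.npz")["p"]
c=p[140:215,240:300,::-1];cv2.imwrite("pics/c7t.png",cv2.resize(c,None,fx=8,fy=8,interpolation=cv2.INTER_CUBIC))
p=np.load("pics/side7.npz")["p"]
c=p[170:225,205:290,::-1];cv2.imwrite("pics/c7s.png",cv2.resize(c,None,fx=9,fy=9,interpolation=cv2.INTER_CUBIC))
E
```

```text
[0.6135 0.0823] 0.1222 69.0
[ 0.6833 -0.0765] 0.1222 -21.4
[0.4544 0.0135] 0.1238 158.5
[0.4538 0.015 ] 0.1249 158.0
[0.615  0.0813] 0.1219 68.1
```

View pics/c7t.png

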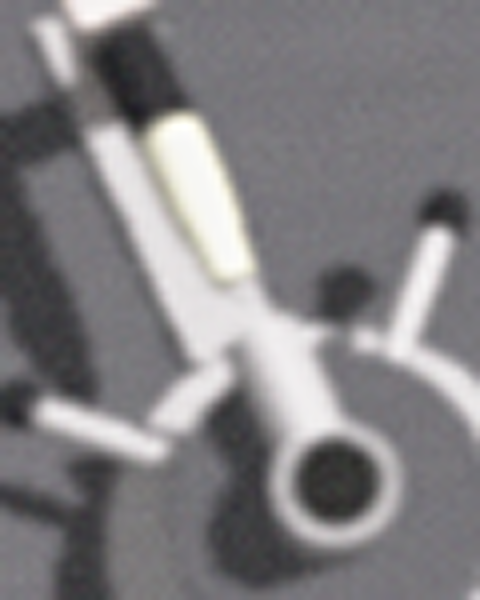

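View pics/c7s.png

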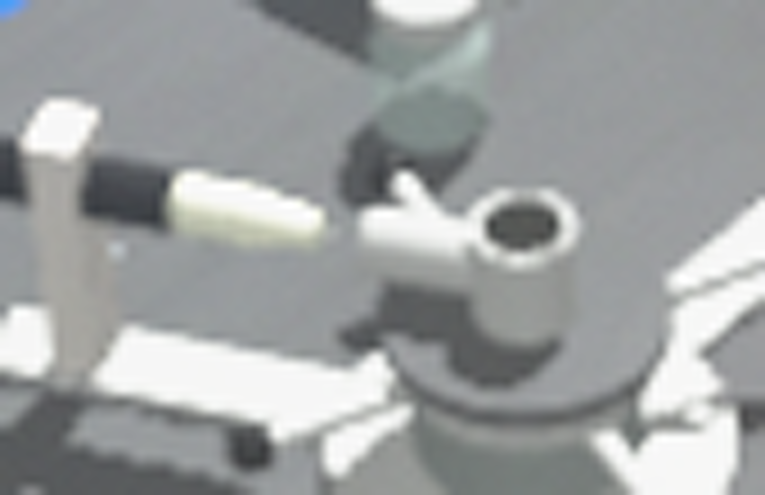

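Run:
```python
from h import *
p0=np.load("pics/top7.npz")["p"];g=cv2.GaussianBlur(p0,(3,3),0).astype(float)
def edge(a,b,z,ch,sgn,w=4,n="top"):
    # a,b crop(8x) guesses; search along row for strongest signed gradient
    a=np.array(a)/8+[240,140]-.44;b=np.array(b)/8+[240,140]-.44
    pts=[]
    for v in range(int(np.ceil(a[1])),int(b[1])+1):
        u=a[0]+(b[0]-a[0])*(v-a[1])/(b[1]-a[1])
        x=np.arange(int(round(u))-w,int(round(u))+w+1);I=ch(g[v,x[0]-1:x[-1]+2])
        d=np.clip(sgn*(I[2:]-I[:-2])/2,0,None);k=d.argmax();s=slice(max(k-1,0),k+2)
        pts.append(ray(n,(x[s]*d[s]).sum()/d[s].sum(),v,z))
    P=np.array(pts,np.float32);l=cv2.fitLine(P,cv2.DIST_HUBER,0,0,0).ravel()
    if l[0]<0:l[:2]*=-1
    C=np.array([.5676,-.0312]);off=(l[2]-C[0])*-l[1]+(l[3]-C[1])*l[0]
    r=(P-l[2:])@[-l[1],l[0]]
    print(len(P),"ang",np.degrees(np.arctan2(l[1],l[0])).round(2),"off mm",(off*1e3).round(2),"rms",(r.std()*1e3).round(2))
R=lambda q:q[:,0]; B=lambda q:q[:,2]
print("bracket L");edge((97,145),(185,350),.008,R,1,3)
print("nozzle L");edge((160,140),(215,265),.101,lambda q:q[:,0]-q[:,2]*1.0,1,3)
print("nozzle R");edge((205,125),(250,260),.101,R,-1,3)
print("handle L/R");edge((100,60),(135,110),.101,R,-1,3);edge((160,40),(185,105),.101,R,1,3)
print("stub L");edge((250,360),(280,420),.101,R,1,3)
print("stub R");edge((318,350),(338,405),.101,R,-1,3)
```

```text
bracket L
26 ang 23.43 off mm 18.93 rms 0.5
nozzle L
15 ang 23.96 off mm 9.22 rms 0.58
nozzle R
17 ang 18.59 off mm -2.42 rms 0.74
handle L/R
6 ang 36.92 off mm -26.3 rms 0.72
8 ang 24.55 off mm -15.12 rms 0.64
stub L
8 ang 10.22 off mm 18.69 rms 0.74
stub R
7 ang 23.79 off mm -14.44 rms 0.45
```

The bracket edge gives the torch direction as 23.4°. The four-ball estimate for the tube is 23.4° ± 0.5, so the table is lined up and at rest. Next is the brake: hover on the turntable side of the lever, then descend.

>>> {"name": "play_rows", "arguments": {
  "rows": [
    [0.19,0,-0.077,0,0,0,1],
    [0.187,0,-0.077,0,0,0,1],
    [0,0,0,0,0,0,1],
    [0,0,0,0,0,0,1]
  ]
}}

```text
time_s: 7.1
position: [0.5168, -0.2077, 0.2101]
tcp_rot: [-0.5, 0.5, 0.5, -0.5]
contact_force: [-0.2, 0.4, -0.2]
opening: 0.0002
```

```bash
python3 look.py 8 side .516 -.2118 .045
```

```text
t 7.15 pos [ 0.5165 -0.2083  0.21  ] F [-0.9  0.  -0.1] tool delta(units .3) [-0.012  0.55   0.002] dist 0.165
```

View pics/side8.png

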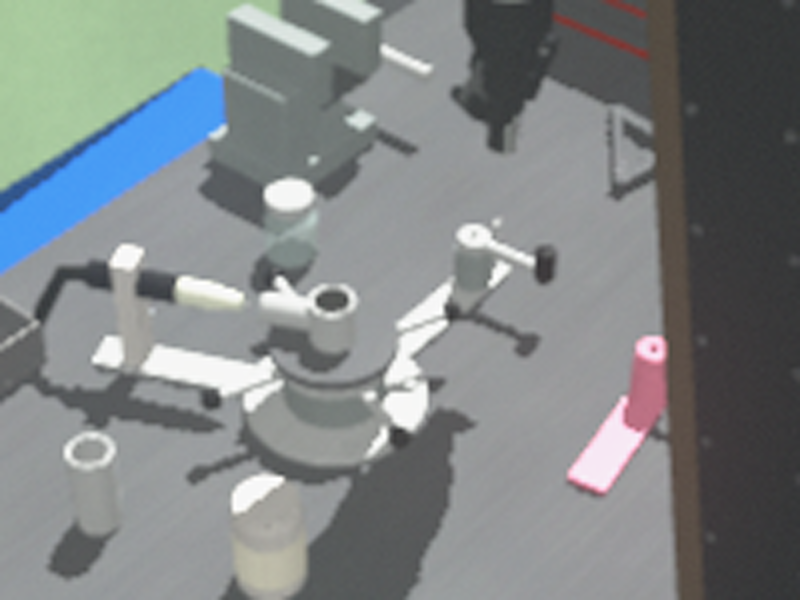

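>>> {"name": "play_rows", "arguments": {
  "rows": [
    [0,0.15,0,0,0,0,1],
    [0,0.15,0,0,0,0,1],
    [0,0.12,0,0,0,0,1],
    [0,0.09,0,0,0,0,1],
    [0,0.04,0,0,0,0,1]
  ]
}}

```text
time_s: 7.78
position: [0.5156, -0.209, 0.0436]
tcp_rot: [0.501, -0.5, -0.499, 0.5]
contact_force: [-0.2, -1.4, 0.0]
opening: 0.0001
```

```bash
python3 look.py 9 side .516 -.2118 .045
```

```text
t 7.83 pos [ 0.5154 -0.2088  0.0429] F [-0.2  0.3 -2. ] tool delta(units .3) [-0.01  -0.007 -0.002] dist 0.004
```

View pics/side9.png

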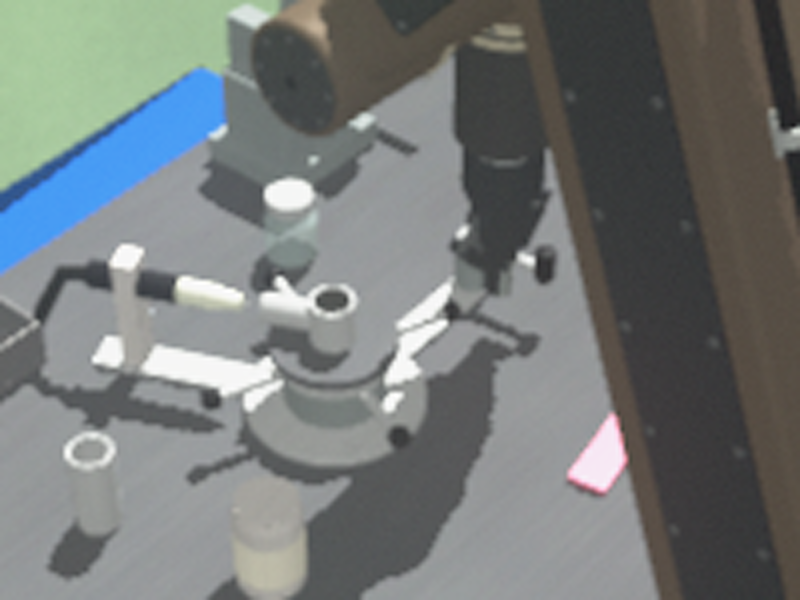

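The finger is down between the post and the knob (crop (545,262)). Pushing the lever round.

>>> {"name": "play_rows", "arguments": {
  "rows": [
    [-0.03,-0.003,0.003,0,0,0,1],
    [-0.03,0,0.003,0,0,0,1],
    [-0.03,0,0.003,0,0,0,1],
    [-0.025,0,0,0,0,0,1],
    [-0.025,0,-0.003,0,0,0,1]
  ]
}}

```text
time_s: 8.45
position: [0.515, -0.2504, 0.0461]
tcp_rot: [0.5, -0.5, -0.5, 0.5]
contact_force: [1.1, 2.5, 0.2]
opening: -0.0001
```

```bash
python3 look.py 10 side .515 -.2578 .045;python3 look.py 10 top .5213 -.2714 .045
```

```text
t 8.5 pos [ 0.515 -0.251  0.046] F [0.4 0.6 0.8] tool delta(units .3) [-0.023  0.003  0.   ] dist 0.007
t 8.55 pos [ 0.5149 -0.2508  0.0458] F [ 0.4  0.7 -0. ] tool delta(units .3) [-0.069  0.003 -0.022] dist 0.022
```

View pics/side10.png

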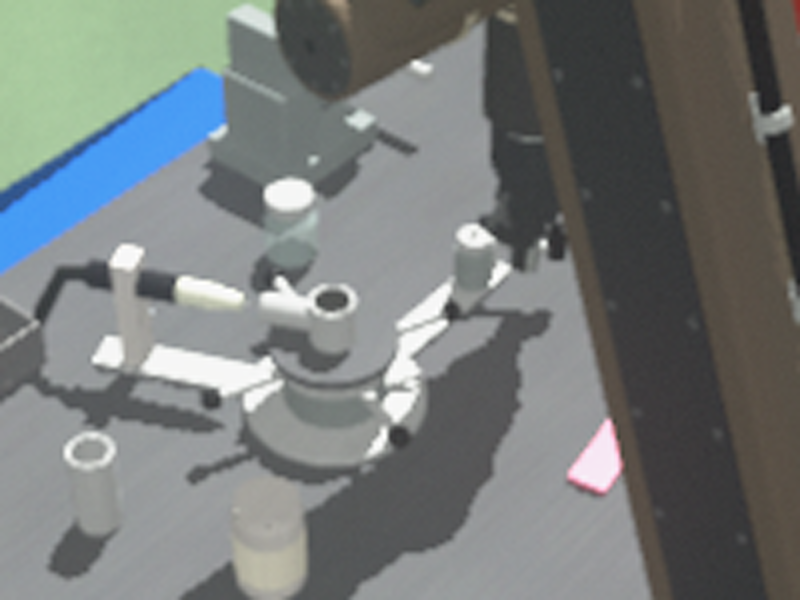

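The lever is moving: the knob is now at (557,242). Continuing along the arc.

>>> {"name": "play_rows", "arguments": {
  "rows": [
    [-0.022,0,-0.003,0,0,0,1],
    [-0.022,0,-0.006,0,0,0,1],
    [-0.02,0,-0.01,0,0,0,1],
    [-0.015,0,-0.01,0,0,0,1]
  ]
}}

```text
time_s: 9.05
position: [0.5238, -0.2741, 0.0458]
tcp_rot: [0.5, -0.5, -0.5, 0.5]
contact_force: [-0.4, 2.4, -0.1]
opening: 0.0004
```

>>> {"name": "play_rows", "arguments": {
  "rows": [
    [-0.012,0,-0.01,0,0,0,1],
    [-0.012,0,-0.01,0,0,0,1]
  ]
}}

```text
time_s: 9.3
position: [0.5297, -0.2811, 0.0458]
tcp_rot: [0.5, -0.5, -0.5, 0.5]
contact_force: [-1.6, 1.6, -0.6]
opening: -0.0001
```

```bash
python3 look.py 11 side .5317 -.2837 .045;python3 look.py 11 top .5317 -.2837 .045
```

```text
t 9.35 pos [ 0.53   -0.2814  0.0458] F [-0.5  0.4 -0.4] tool delta(units .3) [-0.008  0.003 -0.006] dist 0.003
t 9.4 pos [ 0.5298 -0.2812  0.0458] F [-0.1  0.8 -0.4] tool delta(units .3) [-0.008  0.002 -0.006] dist 0.003
```

View pics/side11.png

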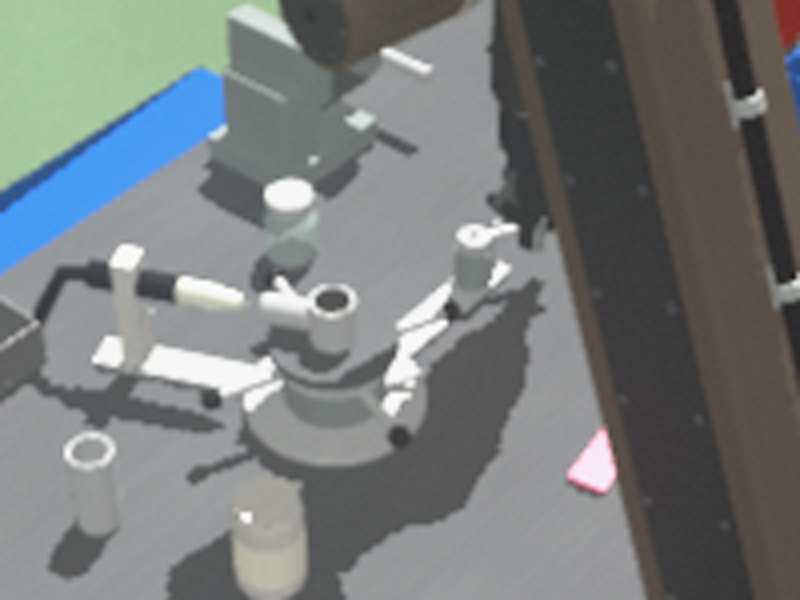

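View pics/top11.png

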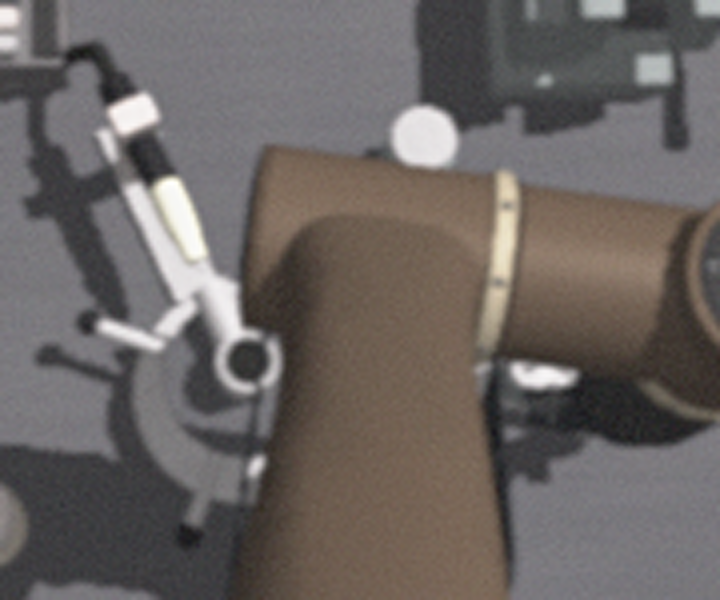

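>>> {"name": "play_rows", "arguments": {
  "rows": [
    [-0.006,0,-0.009,0,0,0,1],
    [-0.006,0,-0.009,0,0,0,1]
  ]
}}

```text
time_s: 9.65
position: [0.5305, -0.2826, 0.0449]
tcp_rot: [0.504, -0.498, -0.498, 0.501]
contact_force: [-14.1, 15.0, 11.8]
opening: -0.0003
```

>>> {"name": "play_rows", "arguments": {
  "rows": [
    [-0.005,0,-0.009,0,0,0,1],
    [-0.005,0,-0.009,0,0,0,1]
  ]
}}

```text
time_s: 9.9
position: [0.5305, -0.2838, 0.0439]
tcp_rot: [0.507, -0.495, -0.496, 0.502]
contact_force: [-28.5, 24.3, 21.4]
opening: -0.0001
```

A firm stop: the force rose from 2 N to about 40 N with no motion. Backing off the way I came, lifting, and looking.

>>> {"name": "play_rows", "arguments": {
  "rows": [
    [0.03,0,0.04,0,0,0,1],
    [0.03,0,0.03,0,0,0,1],
    [0,-0.15,0,0,0,0,1],
    [0,-0.2,0,0,0,0,1],
    [0,-0.2,0,0,0,0,1]
  ]
}}

```text
time_s: 10.52
position: [0.5199, -0.2694, 0.2132]
tcp_rot: [-0.5, 0.501, 0.5, -0.5]
contact_force: [1.7, -0.3, 0.2]
opening: -0.0004
```

>>> {"name": "play_rows", "arguments": {
  "rows": [
    [-0.2,0,0.1,0,0,0,1],
    [-0.2,0,0.1,0,0,0,1],
    [-0.2,0,0.1,0,0,0,1],
    [-0.2,0,0.1,0,0,0,1],
    [-0.2,0,0.1,0,0,0,1]
  ]
}}

```text
time_s: 11.15
position: [0.3789, -0.5508, 0.2116]
tcp_rot: [-0.499, 0.501, 0.5, -0.5]
contact_force: [0.7, 0.1, 0.3]
opening: 0.0003
```

```bash
python3 look.py 12 side .5317 -.2837 .045;python3 look.py 12 top .5317 -.2837 .045
```

```text
t 11.2 pos [ 0.3751 -0.5562  0.2109] F [ 0.9 -5.5  2.9] tool delta(units .3) [ 0.912  0.55  -0.519] dist 0.355
t 11.25 pos [ 0.3765 -0.5534  0.2105] F [-0.2  0.8  0.5] tool delta(units .3) [ 0.903  0.55  -0.512] dist 0.352
```

View pics/side12.png

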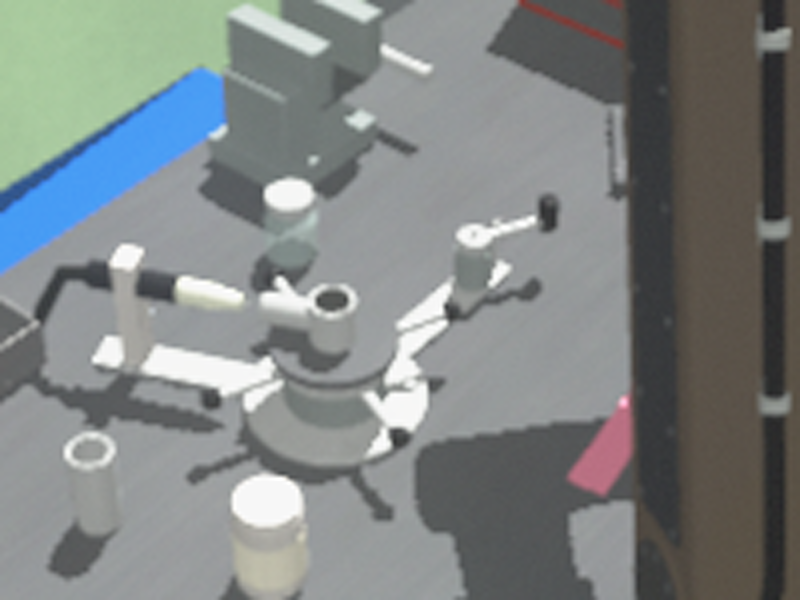

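View pics/top12.png

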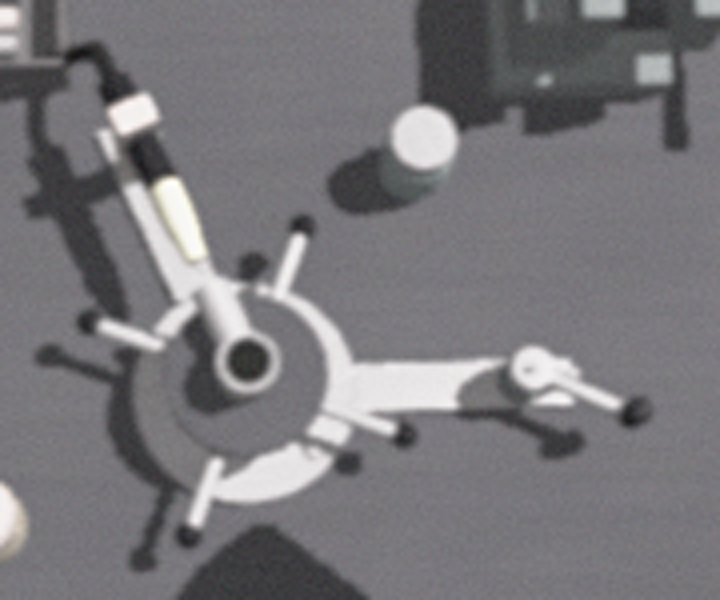

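The lever lies against the stop pin in the top crop, with the knob at (635,408). Last numeric check.

```bash
python3 ang.py top 90 322 top 303 226 top 188 536 top 404 435 side 399 438 side 211 397
python3 - <<'E'
from h import *
T=lambda x,y,z:ray("top",220+(x+.5)/4-.5,110+(y+.5)/4-.5,z)
pv=T(535,366,.065)
for k in((548,470),(634,406)):
    q=T(*k,.085)-pv;print(np.hypot(*q),np.degrees(np.arctan2(q[1],q[0]))%360)
a=np.load("pics/top0.npz")["p"].astype(int);b=np.load("pics/top12.npz")["p"].astype(int)
p=b.astype(np.uint8)[:,:,::-1];cv2.imwrite("pics/top_full12.png",p)
E
```

```text
[0.6135 0.0823] 0.1222 69.0
[ 0.6833 -0.0765] 0.1222 -21.4
[0.4544 0.0135] 0.1238 158.5
[ 0.5244 -0.1451] 0.122 -111.7
[0.4538 0.015 ] 0.1249 158.0
[0.615  0.0813] 0.1219 68.1
0.07960140965961299 180.70856147666663
0.07417749866616222 242.07480084559904
```

View pics/top_full12.png

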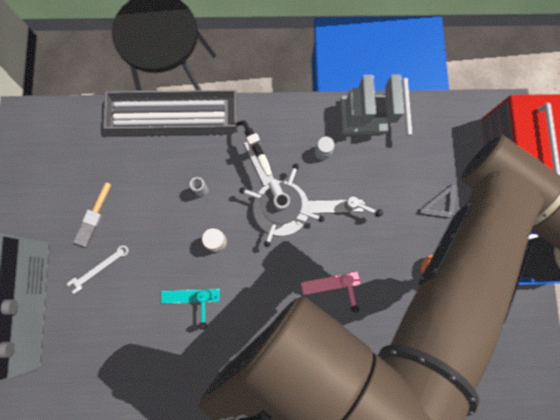

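The lever travelled about 1.07 rad to the pin, the tube is at 23.4° with the torch at about 23.4°, and the loose items and look-alikes are where they were. Handing in.

```bash
python3 -c "
from rig import bot
print(bot.hand_in())"
```

```text
the job is handed in; nothing more can be done
None
```

The side tube is lined up with the torch, the brake lever is at its stop, and the job was handed in at about 11.3 s with the arm clear of everything.

- **Turntable:** I pushed one spoke about 65° clockwise with the shut fingertip, then withdrew. The last spoke-ball readings put the tube at 23.4° on average (23.0° to 24.0°). The torch bracket's edge reads 23.4°. The readings after pushing the lever matched those before it, so the table stayed put.
- **Brake lever:** I pushed the grey lever until the wrist force rose from 2 N to about 40 N with no further motion. That push exceeded 40 N at its end (about 43 N), but it was on the fingertip, and the wrist limit is 120 N. Pictures show the lever against its pin after about 1.07 rad, against 1.1 expected from fully off. The difference is within measuring error, or the lever may not have started quite at 0.
- **Other things:** The robot did not touch the workpiece or torch, as far as the pictures and forces show. In the last top view the loose items and look-alikes look unmoved, except the spool, which the arm partly hid.
- **Checks that disagreed:** Direct line fits on the nozzle ranged from 18.6° to 24° and one tube edge read 10°, because of shading and few pixels. I relied on the bracket edge, the nozzle and post centres (23.3° to 23.8°) and the spoke balls instead.

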